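# Shut the router bench down

### The job

Shut the router bench down in this order: press the long red stop bar near its middle, so that both ends go down evenly, until it latches down; then throw the red-handled spindle isolator fully over to off (its white-striped end), and after it the yellow-handled dust extractor isolator fully to off. Leave the blue-handled isolator on and everything else on the bench where it lies, and let go of everything.

Things in the scene. Friction and masses are not known exactly. Their poses are not given: they have to be found in the camera images.
- red_pivot (a point): hinge axis centre of the red-handled isolator switch (router spindle). The switch is a fixed grey housing 110 x 80 x 30 mm (x, y, z) standing on the bench; this point is 45 mm above the bench over its centre. Its z is up, its y lies along the hinge axis, its x points to the housing's ON end (green stripe across the top); the OFF end (-x) has a white stripe. The housing can stand at any yaw within about 40 degrees of the world's
- red_grip (a point): middle of the red cross-handle: a round bar 20 mm thick and 72 mm long, parallel to the hinge axis (y), carried 100 mm from the hinge by two 9 mm steel arms 48 mm apart, one at each end. Height about 130 mm at either end of its swing, 145 mm at mid-swing. The point turns with the lever
- red_lever (a joint): angle of the red lever, rad: 0 = OFF (leans 0.55 rad from vertical towards the white end, -x), 1.1 = ON (leans 0.55 rad towards the green end, +x), 0.55 = upright. The weighted handle (0.5 kg) makes it over-centre: it rests at either end and falls to the other end once past upright; leaving an end takes about 3 N at the handle
- yellow_pivot (a point): hinge axis centre of the yellow-handled isolator switch (dust extractor). The switch is a fixed grey housing 110 x 80 x 30 mm (x, y, z) standing on the bench; this point is 45 mm above the bench over its centre. Its z is up, its y lies along the hinge axis, its x points to the housing's ON end (green stripe across the top); the OFF end (-x) has a white stripe. The housing can stand at any yaw within about 40 degrees of the world's
- yellow_grip (a point): middle of the yellow cross-handle: a round bar 20 mm thick and 72 mm long, parallel to the hinge axis (y), carried 100 mm from the hinge by two 9 mm steel arms 48 mm apart, one at each end. Height about 130 mm at either end of its swing, 145 mm at mid-swing. The point turns with the lever
- yellow_lever (a joint): angle of the yellow lever, rad: 0 = OFF (leans 0.55 rad from vertical towards the white end, -x), 1.1 = ON (leans 0.55 rad towards the green end, +x), 0.55 = upright. The weighted handle (0.5 kg) makes it over-centre: it rests at either end and falls to the other end once past upright; leaving an end takes about 3 N at the handle
- blue_pivot (a point): hinge axis centre of the blue-handled isolator switch (work light). The switch is a fixed grey housing 110 x 80 x 30 mm (x, y, z) standing on the bench; this point is 45 mm above the bench over its centre. Its z is up, its y lies along the hinge axis, its x points to the housing's ON end (green stripe across the top); the OFF end (-x) has a white stripe. The housing can stand at any yaw within about 40 degrees of the world's
- blue_grip (a point): middle of the blue cross-handle: a round bar 20 mm thick and 72 mm long, parallel to the hinge axis (y), carried 100 mm from the hinge by two 9 mm steel arms 48 mm apart, one at each end. Height about 130 mm at either end of its swing, 145 mm at mid-swing. The point turns with the lever
- blue_lever (a joint): angle of the blue lever, rad: 0 = OFF (leans 0.55 rad from vertical towards the white end, -x), 1.1 = ON (leans 0.55 rad towards the green end, +x), 0.55 = upright. The weighted handle (0.5 kg) makes it over-centre: it rests at either end and falls to the other end once past upright; leaving an end takes about 3 N at the handle
- bar_top (a point): middle of the top face of the red stop bar, a bar 180 mm long (y), 36 mm wide (x), 20 mm thick, on a black fixed base 200 x 56 x 30 mm; the top is 70 mm above the bench when up and 58 mm when latched down. z is up, y along the bar; the point moves and tilts with the bar
- stop_bar (a joint): downward travel of the stop bar's middle, m: 0 = up, 0.012 = fully down. About 4 N on it starts it moving; past half-way (6 mm) it snaps down and stays latched when let go
- bar_tilt (a joint): tilt of the stop bar about its middle, rad, 0 = level, either sign; a spring of 2.5 N m per rad levels it, so a push away from the middle tilts it (0.06 rad = one end 11 mm lower than the other; a slow push within 20 mm of the middle stays well below that)
- wrench: bystander, loose, to be left where it is: steel combination wrench, 170 mm, lying flat; origin under its body, on the bench
- screwdriver: bystander, loose, to be left where it is: screwdriver with orange handle, 190 mm, lying flat; origin under its body, on the bench
- offcut: bystander, loose, to be left where it is: wooden offcut strip 200 x 45 x 18 mm; origin under its middle
- jar: bystander, loose, to be left where it is: amber jar, 66 mm wide, 85 mm high; origin under its middle
- bit_tray: bystander, loose, to be left where it is: blue divided tray, 100 x 150 x 40 mm; origin under its middle
- hammer: bystander, loose, to be left where it is: hammer, 240 mm, lying flat; origin under its body, on the bench
- mug: bystander, loose, to be left where it is: white mug, 80 mm wide, 95 mm high; origin under its middle
Not all that is in view belongs to the job. Of the things like the part that bears bar_top, leave any that is turquoise; of the rest the larger one is meant.

How it is judged (in metres and radians):
On the way, in this order (a step that is already met when the one before it is completed fails the run):
1. the stop bar is latched down (value of joint stop_bar above 0.01 m), for 0.2 s.
2. the red isolator is fully off (value of joint red_lever below 0.1 rad), for 0.2 s.
3. the yellow isolator is fully off (value of joint yellow_lever below 0.1 rad), for 0.2 s.
At the end, for the whole second after the job is handed in: The stop bar is latched at least 10 mm down, the red and yellow levers are within 0.1 rad of OFF (0) and the blue lever is within 0.1 rad of ON (1.1) (value of joint stop_bar above 0.01 m and value of joint each of red_lever, yellow_lever below 0.1 rad and value of joint blue_lever above 1 rad); the robot touches nothing.
It fails at once if on its way (travel under 10 mm) the stop bar is tilted by more than 0.06 rad (one end 11 mm lower than the other) (value of joint stop_bar below 0.01 m and (value of joint bar_tilt above 0.06 rad or value of joint bar_tilt below -0.06 rad)).
It fails at once if the blue lever is moved off its ON end by more than 0.25 rad (value of joint blue_lever below 0.85 rad).
It fails at once if a bystander is moved by more than 30 mm (distance of any of wrench, screwdriver, offcut, jar, bit_tray, hammer, mug from where it was at the start of the episode above 0.03 m).
It also fails if it takes over 59 s, if anything falls off the work surface, if the arm or the gripper's body presses on something with over 40 N, if the wrist force passes 120 N, or if a joint passes its speed limit or range.

### The arm

A 6-joint arm with a two-finger parallel gripper is mounted at the origin on the work surface. World frame = base frame: x ahead of the robot, y to its left, z up, the work surface at z = 0. Lengths are in m, angles in degrees, forces in N, time in s.
With the tool pointing down it reaches from about 0.325 to 0.775 m from the base axis. Payload 5.5 kg.
Tool frame: the origin (TCP) lies on the centre line of the jaws, within the pads' length; the fingertips stand r.tip_extent ahead of it and the grasp point (between the pads) lies 8 mm behind it (r.tip_extent is the distance from the TCP to the fingertips, in m); z points along the fingers, y is the direction in which the jaws open and shut (so a half turn about z gives the same grasp; the last joint's range is limited). The gripper opens to 88 mm and grips with 3 to 60 N. Pads are 20 mm wide; open, the fingers measure 115 mm over their backs; the gripper's body (75 mm by 178 mm) begins 61 mm behind the grasp point.
Start: joints at [70.319, 5.22, 70.514, -0, 104.267, -3.249], TCP at [0.17, 0.576, 0.234] pointing down, gripper open.
Joint ranges: [-164.24, 164.24], [-49.07, 125.15], [9.68, 141.18], [-86.29, 266.29], [3.28, 154.24], [-151.56, 151.56]. Speed limits (degrees/s): [147.25, 147.25, 172.46, 180, 180, 180].

### API

Orientations are given as a 3x3 rotation matrix whose columns are the frame's x, y, z axes.
In Python, from workcell import r, read_camera, find_in, masks_of gives the robot as it stands.
- The arm moves only by the tool apply_moves, never from a script. Its argument "steps" is one flat list of numbers, 7 for each row, row after row: the finger opening in mm, from 0 to 87.8, then the shift along the tool's x, y, z in units of 50 mm (1.0 is 50 mm), then the turn, a rotation vector about the tool's x, y, z in units of 5 degrees (1.0 is 5 degrees). In form: [gripper, x, y, z, wx, wy, wz, gripper, x, y, z, wx, wy, wz, ...]. A call has 1 to 20 rows; each row shifts and turns the pose as measured when the row begins, along the tool's axes as they then stand; what a row does not reach is not made up. A row lasts 1/10 s, in which the tool goes at most 50 mm and 8.59 degrees, less where a joint would pass 70% of its speed; a pose out of reach is approached as far as the arm can. A call is refused whole if a number of a shift passes 1 or a number of a turn 1, either way. A call with a gripper value outside its range is refused whole. The fingers move at their own pace and stop on an object; "squeeze" is the grip in N (left out, the last holds). Time passes only in rows, so rows that do not move let the fingers close. It gives the time, the measured TCP pose, the force and the opening at its end, in the units of the state.
- r.get_obs(): the state, without advancing time (a new reading comes with each control period).
- read_camera(name): name is "scene" or "side" or "wrist"; returns a dict with "frame" (420x560x3 uint8, blue, green, red), "fx", "fy", "cx", "cy" (pixels), "dist_coeffs" ([k1, k2, p1, p2, k3] as OpenCV has them; the pictures are not rectified), "R" (3x3) and "t" (3): a world point X has camera coordinates R X + t. Camera axes: x right, y down, z forward; pixel columns grow to the right and rows downward; lengths in m; the calibration is good to about 2 mm. A picture is of the moment at which its call begins. There is no depth.
- r.hand_in(): hands the job in, once; it reports no verdict.
Trained networks look in a picture, given as the dict that the camera call returned (one of the last four; its "shot" number tells which), for a name from the list of things; names that differ only in an ending like _2 or _b are one class to them, and where a whole thing is asked for, a point or a joint stands for the part that bears it (a point fixed in the world has none). Each returns a list of dicts, best first, with "conf" (0 to 1); they miss things now and then, are a little off and sometimes report something else, mostly with a low value. They report only what shows in the picture. A call takes as long as a camera call. They do not tell look-alikes from the thing itself.
- find_in(picture, target): "uv" ([column, row] in pixels, amid what is visible of it).
- masks_of(picture, target): "pixels" (420x560 bool, what is visible of it) and "uv" ([column, row] in pixels, amid what is visible of it).
The state is a dict: "clock": time; "qpos": joint angles; "qvel": joint speeds; "joint_torque": joint torques, N m; "tool_pos": TCP position; "orientation": TCP orientation; "contact_force": force on the tool from outside, world axes, zero at the start; "moment": the same for the moment, N m; "finger_gap": opening from 0.0 (shut) to 1.0 (fully open).
Only numpy, scipy, OpenCV 4.12 (cv2) and the standard library are available. Lean on these libraries where they do the work, as an engineer would, in place of code of your own. Each camera call takes 0.05 s, during which the arm holds its last target. There are 200 camera calls.

## Working session

There is one attempt and no reset: what is moved stays moved. The work goes in short steps, Python scripts to look and compute and a tool call to move; the robot and the scene stay as the last step left them, time stands still between calls to the robot, and variables do not carry over. Pictures are saved under pics/ and viewed, about 8 in all and at most 12, crops included, and the job is handed in when it is done.

Besides the shell and the picture viewer there is one more tool, called after "Emit:" as name(argument=value, ...), one argument or row to a line, values as JSON. apply_moves: Moves the arm, as the interface text tells. Its arguments: {"type":"object","properties":{"steps":{"type":"array"},"squeeze":{"type":"number"}},"required":["steps"]}

```bash
mkdir -p pics; cat > h.py <<'E'
import numpy as np, cv2
from workcell import r, read_camera, find_in, masks_of
def ray(c,uv):
    K=np.array([[c['fx'],0,c['cx']],[0,c['fy'],c['cy']],[0,0,1.]])
    p=cv2.undistortPoints(np.array([[uv]],float),K,np.array(c['dist_coeffs'],float))[0,0]
    R=np.array(c['R']);t=np.array(c['t'])
    return -R.T@t, R.T@np.array([p[0],p[1],1.])
def atz(c,uv,z):
    o,d=ray(c,uv); return o+d*(z-o[2])/d[2]
def proj(c,X):
    K=np.array([[c['fx'],0,c['cx']],[0,c['fy'],c['cy']],[0,0,1.]])
    return cv2.projectPoints(np.array(X,float).reshape(-1,1,3),cv2.Rodrigues(np.array(c['R'],float))[0],np.array(c['t'],float),K,np.array(c['dist_coeffs'],float))[0][:,0]
E
python3 - <<'E'
from h import *
np.set_printoptions(precision=3,suppress=True)
print(r.tip_extent, r.get_obs()['clock'])
zs=dict(red_grip=.13,yellow_grip=.13,blue_grip=.13,bar_top=.07,red_pivot=.03,yellow_pivot=.03,blue_pivot=.03)
for n in ['scene','side']:
    c=read_camera(n); cv2.imwrite(f'pics/{n}0.png',c['frame'])
    for k,z in zs.items():
        for f in find_in(c,k)[:4]: print(n,k,round(f['conf'],2),np.round(f['uv']),atz(c,f['uv'],z))
E
```

```text
0.011 0.0
scene red_grip 0.76 [172. 274.] [ 0.6   -0.278  0.13 ]
scene yellow_grip 0.56 [364. 172.] [0.616 0.308 0.13 ]
scene blue_grip 0.77 [273. 240.] [ 0.656 -0.028  0.13 ]
scene blue_grip 0.48 [272. 249.] [ 0.677 -0.046  0.13 ]
scene bar_top 0.92 [256. 192.] [0.454 0.053 0.07 ]
scene bar_top 0.88 [172. 199.] [ 0.336 -0.155  0.07 ]
scene bar_top 0.76 [384. 135.] [0.492 0.519 0.07 ]
scene bar_top 0.33 [275. 240.] [0.622 0.    0.07 ]
scene red_pivot 0.92 [166. 288.] [ 0.561 -0.296  0.03 ]
scene yellow_pivot 0.66 [352. 187.] [0.574 0.315 0.03 ]
scene yellow_pivot 0.46 [316. 129.] [0.307 0.388 0.03 ]
side red_grip 0.7 [370. 305.] [ 0.587 -0.279  0.13 ]
side yellow_grip 0.64 [273. 146.] [0.618 0.316 0.13 ]
side blue_grip 0.91 [338. 222.] [ 0.643 -0.031  0.13 ]
side blue_grip 0.68 [324. 247.] [ 0.573 -0.09   0.13 ]
side bar_top 0.82 [206. 136.] [0.474 0.518 0.07 ]
side bar_top 0.76 [250. 243.] [0.436 0.044 0.07 ]
side bar_top 0.76 [237. 327.] [ 0.32  -0.176  0.07 ]
side red_pivot 0.87 [360. 342.] [ 0.565 -0.298  0.03 ]
side red_pivot 0.61 [379. 231.] [ 0.781 -0.021  0.03 ]
side red_pivot 0.33 [275. 146.] [0.673 0.435 0.03 ]
side blue_pivot 0.64 [323. 249.] [ 0.615 -0.018  0.03 ]
side blue_pivot 0.57 [372. 308.] [ 0.636 -0.229  0.03 ]
```

View pics/scene0.png

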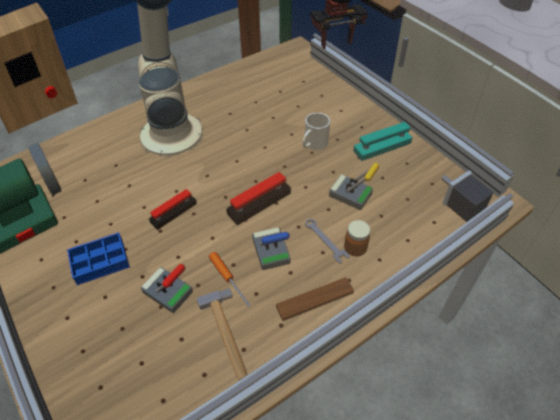

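View pics/side0.png

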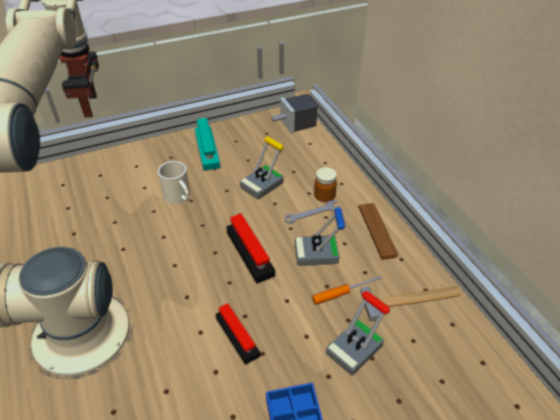

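The scene view shows the big red bar at (258,195), a small red decoy at (172,205) and a turquoise decoy at (384,138). The red switch is at (168,285), blue at (272,245) and yellow at (355,185). All three levers lean towards the green (ON) end. Next I'll fit the poses.

```bash
cat > fit.py <<'E'
from h import *
from scipy.optimize import minimize
np.set_printoptions(precision=4,suppress=True)
cs=[read_camera('scene'),read_camera('side')]
def hullmask(c,P):
    m=np.zeros((420,560),np.uint8); q=proj(c,P)
    cv2.fillConvexPoly(m,np.round(cv2.convexHull(q.astype(np.float32))*16).astype(np.int32),1,shift=4); return m>0
def box(p,lx,ly,z0,z1,ox=0):
    c,s=np.cos(p[2]),np.sin(p[2]);o=[]
    for x in(-lx/2,lx/2):
        for y in(-ly/2,ly/2):
            for z in(z0,z1): X=x+ox;o.append([p[0]+c*X-s*y,p[1]+s*X+c*y,z])
    return o
def near(c,g,mask):
    u=proj(c,[g])[0]; yy,xx=np.mgrid[:420,:560]; m=mask&(np.hypot(xx-u[0],yy-u[1])<45)
    n,l,st,ce=cv2.connectedComponentsWithStats(m.astype(np.uint8))
    return l==1+np.argmax(st[1:,4]) if n>1 else m
def hue(c,name):
    h=cv2.cvtColor(c['frame'],cv2.COLOR_BGR2HSV); H,S,V=h[...,0].astype(int),h[...,1],h[...,2]
    H0={'red':0,'yellow':27,'blue':113}[name]; d=np.minimum(abs(H-H0),180-abs(H-H0))
    return (d<(5 if name=='red' else 8))&(S>150)&(V>70)
def run(name,g,f,masks,yaws):
    def cost(p):
        s=0
        for m,c in zip(masks,cs):
            if m is None: continue
            for mm,P in zip(m,f(p)):
                if mm is None: continue
                a=cv2.GaussianBlur(hullmask(c,P).astype(np.float32),(0,0),1.5);b=cv2.GaussianBlur(mm.astype(np.float32),(0,0),1.5)
                s+=((a-b)**2).sum()/(b**2).sum()
        return s
    best=min((minimize(cost,[g[0],g[1],y],method='Nelder-Mead',options=dict(initial_simplex=[[g[0],g[1],y],[g[0]+.01,g[1],y],[g[0],g[1]+.01,y],[g[0],g[1],y+.15]])) for y in yaws),key=lambda r:r.fun)
    print(name,best.x[:2],'yaw',np.degrees(best.x[2]).round(1),'cost',round(best.fun,3)); return best.x
L=.1*np.sin(.55);Y=np.radians([-35,-15,0,15,35])
for n,g in dict(red=(.594,-.279),yellow=(.617,.312),blue=(.65,-.03)).items():
    ms=[]
    for c in cs:
        mm=[near(c,[g[0],g[1],.13],hue(c,n))]
        hs=[q for q in masks_of(c,n+'_pivot') if np.linalg.norm(q['uv']-proj(c,[[g[0]-.04,g[1],.03]])[0])<35]
        print(n,mm[0].sum(),[(round(q['conf'],2),q['pixels'].sum()) for q in hs])
        ms.append(mm)
    run(n,(g[0]-.045,g[1]),lambda p:[box(p,.018,.072,.121,.139,L)],ms,Y)
ms=[[near(c,[.445,.048,.07],hue(c,'red'))] for c in cs]
run('bar',(.445,.048),lambda p:[box(p,.036,.18,.05,.07)],ms,Y)
E
python3 fit.py
```

```text
red 197 [(0.83, np.int64(1465))]
red 243 [(0.79, np.int64(2364))]
red [ 0.5528 -0.2931] yaw 18.0 cost 0.825
yellow 112 [(0.92, np.int64(1136))]
yellow 137 [(0.75, np.int64(1287))]
yellow [0.5765 0.3095] yaw 23.5 cost 0.723
blue 110 [(0.72, np.int64(1247))]
blue 122 []
blue [0.6029 0.0007] yaw -22.8 cost 2.422
bar [0.4407 0.0667] yaw 1.9 cost 0.228
```

```bash
cat >> fit.py <<'E'
def ov(res,fn):
    out=[]
    for c in cs:
        im=cv2.resize(c['frame'],None,fx=3,fy=3,interpolation=cv2.INTER_CUBIC)
        for n,p in res.items():
            for P in ([box(p,.036,.18,.05,.07)] if n=='bar' else [box(p,.018,.072,.121,.139,L),box(p,.11,.08,0,.03)]):
                cv2.polylines(im,[np.round(cv2.convexHull(((proj(c,P)+.5)*3).astype(np.float32))).astype(int)],True,(255,0,255),1)
        for n,p in res.items():
            u=(proj(c,[[p[0],p[1],.06]])[0]*3).astype(int); o=im[max(0,u[1]-125):,max(0,u[0]-100):][:250,:200]; out.append(np.pad(o,((0,250-o.shape[0]),(0,200-o.shape[1]),(0,0))))
    k=len(res); cv2.imwrite(fn,np.vstack([np.hstack(out[:k]),np.hstack(out[k:])]))
R=np.radians
ov(dict(red=(.5528,-.2931,R(18)),yellow=(.5765,.3095,R(23.5)),blue=(.6029,.0007,R(-22.8)),bar=(.4407,.0667,R(1.9))),'pics/ov.png')
E
python3 fit.py >/dev/null
```

```text
(no output)
```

View pics/ov.png

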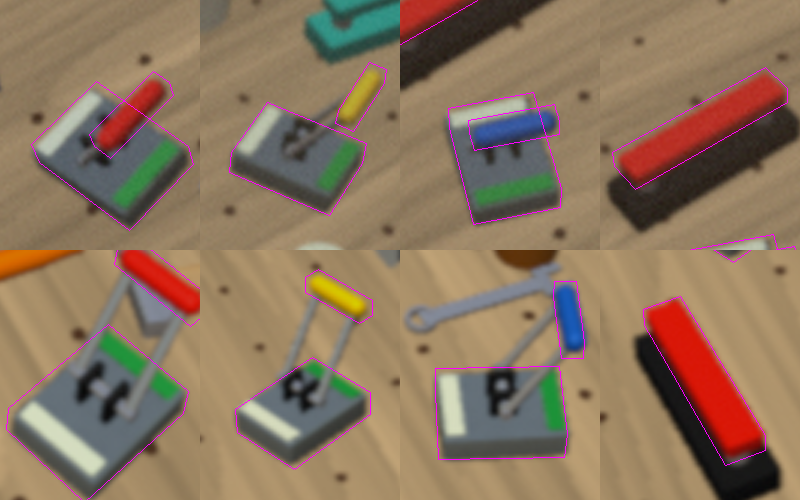

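The switch fits agree well. The bar mask may have been clipped, so I'll refit it with a wider window.

```bash
sed -i 's/<45)/<75)/; /^for n,g in dict(red/,/^    run(n/d; /^ov(/d' fit.py; cat >> fit.py <<'E'
b=run('bar',(.445,.048),lambda p:[box(p,.036,.18,.05,.07)],ms,Y)
for c in cs: print(proj(c,box(b,.036,.18,.05,.07)).mean(0), [m[0].sum() for m in ms],[np.argwhere(m[0]).mean(0)[::-1] for m in ms])
o=r.get_obs();print(o['tool_pos'],o['orientation'],o['contact_force'])
E
python3 fit.py
```

```text
bar [0.4416 0.0667] yaw 1.3 cost 0.227
bar [0.4416 0.0667] yaw 1.3 cost 0.227
[256.9617 189.8924] [np.int64(655), np.int64(801)] [array([257.084, 190.487]), array([249.3021, 240.1486])]
[249.2917 239.7877] [np.int64(655), np.int64(801)] [array([257.084, 190.487]), array([249.3021, 240.1486])]
[0.1697 0.5755 0.2337] [[-0.9592  0.2829 -0.    ]
 [ 0.2829  0.9592 -0.    ]
 [ 0.     -0.     -1.    ]] [-0.3029 -0.3949  0.1031]
```

Emit:
apply_moves(
  steps=[0,-0.65,-0.66,0,0,0,0,0,-0.65,-0.66,0,0,0,0,0,-0.65,-0.66,0,0,0,0,0,-0.65,-0.66,0,0,0,0,0,-0.65,-0.66,0,0,0,0,0,-0.65,-0.66,0,0,0,0,0,-0.65,-0.66,0,0,0,0,0,-0.65,-0.66,0,0,0,0,0,-0.65,-0.66,0,0,0,0,0,-0.65,-0.66,0,0,0,0,0,-0.65,-0.66,0,0,0,0,0,-0.65,-0.66,0,0,0,0,0,0,0,0,0,0,0],
  squeeze=20,
)

```text
clock: 3.0
tool_pos: [0.44, 0.0675, 0.2323]
orientation: [[-0.96, 0.279, 0.005], [0.279, 0.96, -0.003], [-0.005, -0.001, -1.0]]
contact_force: [-0.9, 0.7, -1.1]
finger_gap: 0.003
```

Emit:
apply_moves(
  steps=[0,0,0,0.7,0,0,0,0,0,0,0.7,0,0,0,0,0,0,0.7,0,0,0,0,0,0,0.6,0,0,0,0,0,0,0,0,0,0,0,0,0,0,0,0,0],
)

```text
clock: 3.6
tool_pos: [0.441, 0.0689, 0.0961]
orientation: [[-0.959, 0.282, 0.009], [0.282, 0.96, -0.0], [-0.009, 0.003, -1.0]]
contact_force: [-0.2, 0.1, 0.5]
finger_gap: 0.007
```

```bash
python3 - <<'E'
from h import *
c=read_camera('side'); cv2.imwrite('pics/s1.png',cv2.resize(c['frame'][150:300,170:370],None,fx=4,fy=4,interpolation=cv2.INTER_CUBIC))
o=r.get_obs();print(o['tool_pos'],o['contact_force'],o['clock'])
E
```

```text
[0.440977   0.06891267 0.0961477 ] [-0.21402152 -0.71950227 -0.17624316] 3.65
```

View pics/s1.png

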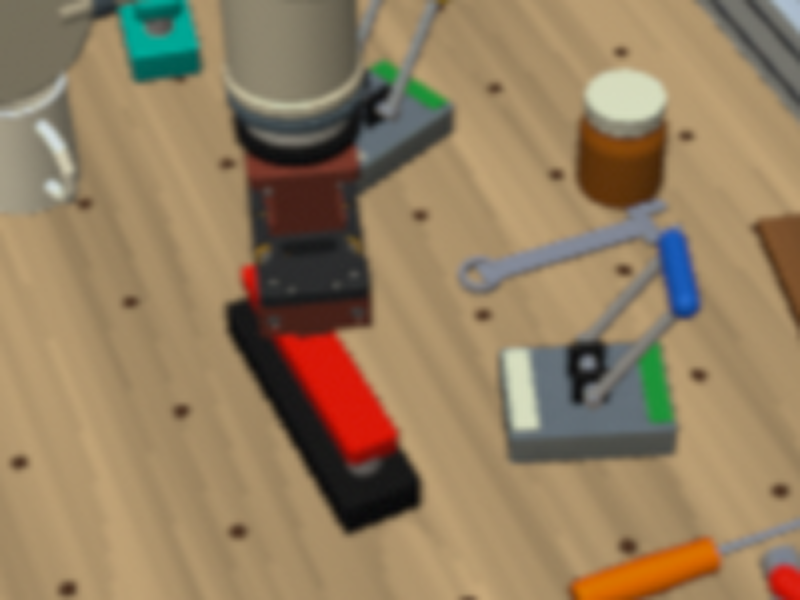

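The closed gripper is over the middle of the big bar. Now I'll press it slowly.

Emit:
apply_moves(
  steps=[0,0,-0.05,0.1,0,0,0,0,0,0,0.1,0,0,0,0,0,0,0.06,0,0,0,0,0,0,0.06,0,0,0,0,0,0,0.06,0,0,0,0,0,0,0.06,0,0,0,0,0,0,0.06,0,0,0,0,0,0,0.06,0,0,0],
)

```text
clock: 4.45
tool_pos: [0.4438, 0.0671, 0.073]
orientation: [[-0.959, 0.281, 0.02], [0.281, 0.96, 0.001], [-0.019, 0.006, -1.0]]
contact_force: [-0.2, -0.4, 0.1]
finger_gap: 0.007
```

```bash
python3 - <<'E'
from h import *
o=r.get_obs();print(o['tool_pos'],o['contact_force'],o['moment'],o['clock'])
E
```

```text
[0.44382398 0.06710521 0.07303803] [-0.19830273 -0.39733782  0.12061668] [ 0.00729393 -0.00360285  0.00999509] 4.45
```

Emit:
apply_moves(
  steps=[0,0,0,0.06,0,0,0,0,0,0,0.06,0,0,0,0,0,0,0.06,0,0,0],
)

```text
clock: 4.75
tool_pos: [0.4442, 0.0671, 0.069]
orientation: [[-0.959, 0.281, 0.021], [0.281, 0.96, 0.001], [-0.02, 0.007, -1.0]]
contact_force: [-12.4, -1.5, 23.2]
finger_gap: 0.003
```

The upward force at tip height 58 mm means the bar is at the bottom of its travel. I'll lift, turn for the red switch, and check the latch.

Emit:
apply_moves(
  steps=[0,0,0,-0.4,0,0,0,0,0,0,-0.46,0,0,-0.98,0,0,0,-0.46,0,0,-0.98,0,0,0,-0.46,0,0,-0.98,0,0,0,-0.46,0,0,-0.98,0,0,0,-0.46,0,0,-0.98,0,0,0,-0.46,0,0,-0.98,0,0,0,0,0,0.2,-0.98],
)

```text
clock: 5.55
tool_pos: [0.4402, 0.0668, 0.2314]
orientation: [[-0.944, -0.33, 0.003], [-0.33, 0.944, -0.004], [-0.001, -0.005, -1.0]]
contact_force: [-0.0, 0.7, 0.5]
finger_gap: 0.003
```

```bash
cat > go.py <<'E'
import sys
from h import *
o=r.get_obs();R=np.array(o['orientation']);t=np.array(eval(sys.argv[1]))
print(o['clock'],'tool delta units',(R.T@(t-o['tool_pos'])/.05).round(2),'xaxis ang',np.degrees(np.arctan2(R[1,0],R[0,0])).round(1),'F',np.round(o['contact_force'],1),'z',R[:,2].round(3))
E
python3 go.py '[.646,-.263,.22]'
python3 - <<'E'
from h import *
c=read_camera('scene'); 
for m in masks_of(c,'bar_top')[:3]: print(m['conf'],m['uv'])
h=cv2.cvtColor(c['frame'],cv2.COLOR_BGR2HSV); m=((h[...,0]<5)|(h[...,0]>175))&(h[...,1]>150)&(h[...,2]>70); m[:,:222]=0;m[:170]=0;m[222:]=0;m[:,295:]=0
print(m.sum(),np.argwhere(m).mean(0)[::-1],proj(c,[[.4416,.0667,.06],[.4416,.0667,.048]]))
cv2.imwrite('pics/b.png',cv2.resize(c['frame'][140:320,120:400],None,fx=2.8,fy=2.8,interpolation=cv2.INTER_CUBIC))
E
```

```text
5.55 tool delta units [-1.71 -7.58  0.27] xaxis ang -160.7 F [-0.   0.7  0.5] z [ 0.003 -0.004 -1.   ]
0.81 [380.2, 134.5]
0.73 [356.6, 235.9]
0.72 [257.0, 193.8]
648 [257.30864198 193.26388889] [[257.55555543 189.52565709]
 [257.72824926 192.3069123 ]]
```

View pics/b.png

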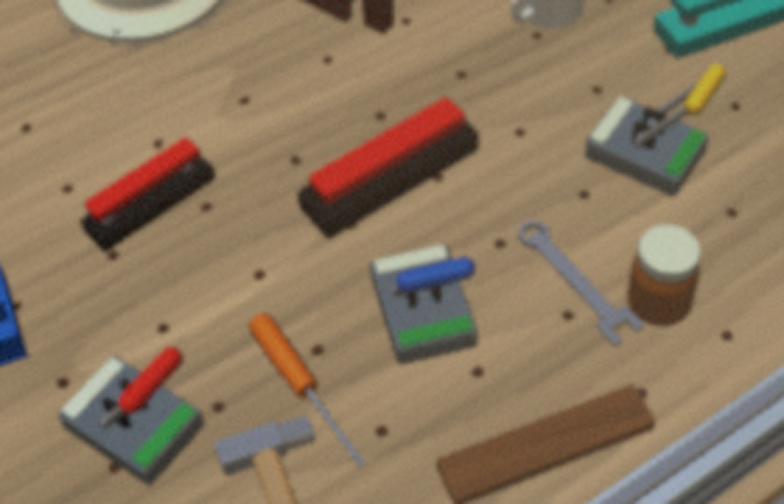

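The bar's centroid dropped 2.8 px, which is about 12 mm, so it is latched. On to the red lever.

Emit:
apply_moves(
  steps=[0,-0.21,-0.93,0.02,0,0,0,0,-0.21,-0.93,0.02,0,0,0,0,-0.21,-0.93,0.02,0,0,0,0,-0.21,-0.93,0.02,0,0,0,0,-0.21,-0.93,0.02,0,0,0,0,-0.21,-0.93,0.02,0,0,0,0,-0.21,-0.93,0.02,0,0,0,0,-0.21,-0.93,0.02,0,0,0,0,0,0,0,0,0,0.2],
)

```text
clock: 6.55
tool_pos: [0.6441, -0.2689, 0.2039]
orientation: [[-0.956, -0.293, -0.014], [-0.293, 0.956, 0.004], [0.013, 0.008, -1.0]]
contact_force: [0.2, 0.5, -0.7]
finger_gap: 0.004
```

```bash
python3 go.py '[.646,-.263,.123]'
```

```text
6.55 tool delta units [-0.09  0.09  1.62] xaxis ang -162.9 F [ 0.2  0.5 -0.7] z [-0.014  0.004 -1.   ]
```

Emit:
apply_moves(
  steps=[0,-0.09,0.09,0.4,0,0,0,0,0,0,0.4,0,0,0,0,0,0,0.4,0,0,0,0,0,0,0.4,0,0,0,0,0,0,0,0,0,0],
)

```text
clock: 7.05
tool_pos: [0.6438, -0.2617, 0.1136]
orientation: [[-0.96, -0.278, -0.023], [-0.278, 0.96, 0.009], [0.019, 0.015, -1.0]]
contact_force: [-0.3, 0.2, -0.1]
finger_gap: 0.004
```

```bash
python3 go.py '[.5338,-.2993,.123]'
```

```text
7.05 tool delta units [ 2.32 -0.11 -0.15] xaxis ang -163.8 F [-0.3  0.2 -0.1] z [-0.023  0.009 -1.   ]
```

Emit:
apply_moves(
  steps=[0,0.1,0,-0.15,0,0,0,0,0.18,-0.01,0,0,0,0,0,0.18,-0.01,0,0,0,0,0,0.18,-0.01,0,0,0,0,0,0.18,-0.01,0,0,0,0,0,0.18,-0.01,0,0,0,0,0,0.18,-0.01,0,0,0,0,0,0.18,-0.01,0,0,0,0],
)

```text
clock: 7.85
tool_pos: [0.5802, -0.2844, 0.1353]
orientation: [[-0.96, -0.278, -0.0], [-0.278, 0.96, 0.003], [-0.001, 0.003, -1.0]]
contact_force: [0.6, 1.5, 1.6]
finger_gap: 0.008
```

```bash
python3 go.py '[.5338,-.2993,.123]'
```

```text
7.85 tool delta units [ 0.98 -0.03  0.24] xaxis ang -163.8 F [0.6 1.5 1.6] z [-0.     0.003 -1.   ]
```

Emit:
apply_moves(
  steps=[0,0.16,0,0.06,0,0,0,0,0.16,0,0.06,0,0,0,0,0.16,0,0.04,0,0,0,0,0.16,0,0.04,0,0,0,0,0.16,0,0,0,0,0,0,0.16,0,0,0,0,0,0,0,0,0,0,0,0,0,0,0,0,0,0,0],
)

```text
clock: 8.65
tool_pos: [0.5255, -0.2999, 0.121]
orientation: [[-0.961, -0.275, -0.009], [-0.275, 0.961, 0.005], [0.007, 0.007, -1.0]]
contact_force: [-0.4, 0.5, 0.1]
finger_gap: 0.01
```

```bash
python3 go.py '[.5338,-.2993,.23]'; python3 - <<'E'
from h import *
c=read_camera('scene'); d=read_camera('side')
cr=lambda c,n=(.5528,-.2931,.08):(lambda u:cv2.resize(c['frame'][max(0,int(u[1])-60):int(u[1])+60,int(u[0])-65:int(u[0])+65],(390,360),interpolation=cv2.INTER_CUBIC))(proj(c,[n])[0])
cv2.imwrite('pics/r.png',np.hstack([cr(c),cr(d)]))
E
```

```text
8.65 tool delta units [-0.15 -0.02 -2.18] xaxis ang -164.0 F [-0.4  0.5  0.1] z [-0.009  0.005 -1.   ]
```

View pics/r.png

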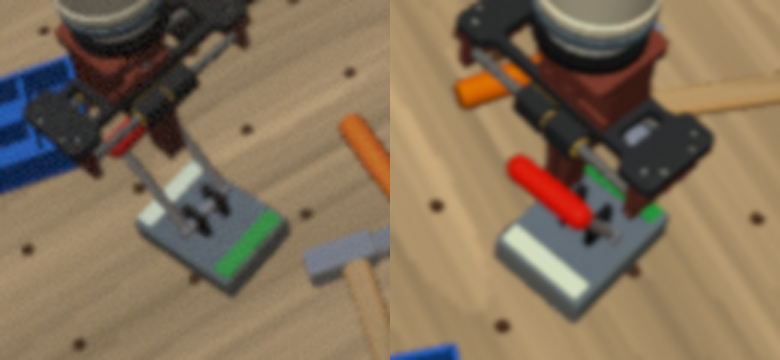

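The red lever rests at its white end. I'll lift and go to the yellow one, keeping high over blue.

Emit:
apply_moves(
  steps=[0,-0.2,0,-0.3,0,0,0,0,0,0,-0.7,0,0,0,0,0,0,-0.7,0,0,0,0,0,0,-0.7,0,0,-0.8,0,0,0,0,0,0,-0.8],
)

```text
clock: 9.25
tool_pos: [0.5377, -0.2961, 0.2433]
orientation: [[-0.911, -0.412, -0.012], [-0.412, 0.911, 0.007], [0.008, 0.012, -1.0]]
contact_force: [-0.1, -0.1, 0.4]
finger_gap: 0.008
```

```bash
python3 go.py '[.659,.3454,.24]'; python3 - <<'E'
from h import *
L=.1*np.sin(.55);u=np.array([np.cos(R:=np.radians(18)),np.sin(R)])
for n in('scene','side'):
    c=read_camera(n);h=cv2.cvtColor(c['frame'],cv2.COLOR_BGR2HSV); m=((h[...,0]<5)|(h[...,0]>175))&(h[...,1]>150)&(h[...,2]>70)
    q=proj(c,[[*(np.array([.5528,-.2931])-L*u),.13]])[0]; yy,xx=np.mgrid[:420,:560]; m&=np.hypot(xx-q[0],yy-q[1])<25
    print(q,m.sum(),np.argwhere(m).mean(0)[::-1])
E
```

```text
9.25 tool delta units [-7.5  10.69  0.13] xaxis ang -155.7 F [-0.1 -0.1  0.4] z [-0.012  0.007 -1.   ]
[142.88423884 252.90581414] 180 [141.28888889 254.98888889]
[341.77268088 329.84465706] 287 [344.31707317 331.97212544]
```

Emit:
apply_moves(
  steps=[0,-0.5,0.71,0,0,0,0,0,-0.5,0.71,0,0,0,0,0,-0.5,0.71,0,0,0,0,0,-0.5,0.71,0,0,0,0,0,-0.5,0.71,0,0,0,0,0,-0.5,0.71,0,0,0,0,0,-0.5,0.71,0,0,0,0,0,-0.5,0.71,0,0,0,0,0,-0.5,0.71,0,0,0,0,0,-0.5,0.71,0,0,0,0,0,-0.5,0.71,0,0,0,0,0,-0.5,0.71,0,0,0,0,0,-0.5,0.71,0,0,0,0,0,-0.5,0.71,0,0,0,0,0,0,0,0,0,0,0],
)

```text
clock: 10.85
tool_pos: [0.6607, 0.3243, 0.2129]
orientation: [[-0.925, -0.377, -0.054], [-0.378, 0.926, 0.009], [0.047, 0.029, -0.998]]
contact_force: [0.6, -0.2, -0.9]
finger_gap: 0.005
```

```bash
python3 go.py '[.659,.3454,.123]'
```

```text
10.85 tool delta units [-0.21  0.35  1.8 ] xaxis ang -157.8 F [ 0.6 -0.2 -0.9] z [-0.054  0.009 -0.998]
```

Emit:
apply_moves(
  steps=[0,0,0,0,0.33,-0.6,0,0,-0.2,0.35,0,0,0,0,0,0,0,0,0,0,0],
)

```text
clock: 11.15
tool_pos: [0.6613, 0.3449, 0.2025]
orientation: [[-0.927, -0.375, -0.006], [-0.375, 0.927, -0.005], [0.008, -0.002, -1.0]]
contact_force: [0.3, 0.3, 0.4]
finger_gap: 0.007
```

```bash
python3 go.py '[.659,.3454,.123]'
```

```text
11.15 tool delta units [0.03 0.03 1.59] xaxis ang -158.0 F [0.3 0.3 0.4] z [-0.006 -0.005 -1.   ]
```

Emit:
apply_moves(
  steps=[0,0,0,0.39,0,0,-0.2,0,0,0,0.39,0,0,0,0,0,0,0.39,0,0,0,0,0,0,0.36,0,0,0,0,0,0,0,0,0,0],
)

```text
clock: 11.65
tool_pos: [0.6611, 0.3383, 0.1222]
orientation: [[-0.923, -0.384, -0.008], [-0.384, 0.923, -0.009], [0.011, -0.005, -1.0]]
contact_force: [-0.6, -0.4, -0.5]
finger_gap: 0.006
```

```bash
python3 go.py '[.5554,.3003,.122]'
```

```text
11.65 tool delta units [2.24 0.11 0.03] xaxis ang -157.4 F [-0.6 -0.4 -0.5] z [-0.008 -0.009 -1.   ]
```

Emit:
apply_moves(
  steps=[0,0.17,0.05,0.02,0,0,0,0,0.17,0.02,0.02,0,0,0,0,0.17,0.01,0.02,0,0,0,0,0.17,0.01,0.02,0,0,0,0,0.17,0,0.02,0,0,0,0,0.17,0,0.02,0,0,0,0,0.17,0,0.02,0,0,0],
)

```text
clock: 12.35
tool_pos: [0.6105, 0.3159, 0.1277]
orientation: [[-0.927, -0.375, 0.015], [-0.375, 0.927, 0.0], [-0.014, -0.005, -1.0]]
contact_force: [1.8, 0.7, 1.7]
finger_gap: 0.003
```

```bash
python3 go.py '[.5554,.3003,.122]'
```

```text
12.35 tool delta units [1.14 0.12 0.1 ] xaxis ang -158.0 F [1.8 0.7 1.7] z [ 0.015  0.    -1.   ]
```

Emit:
apply_moves(
  steps=[0,0.16,0.03,0.03,0,0,0,0,0.16,0.03,0.03,0,0,0,0,0.16,0.02,0.03,0,0,0,0,0.16,0.02,0.03,0,0,0,0,0.16,0,0.02,0,0,0,0,0.16,0,0.02,0,0,0,0,0.16,0,0.02,0,0,0,0,0,0,0,0,0,0,0,0,0,0,0,0,0],
)

```text
clock: 13.25
tool_pos: [0.5489, 0.2959, 0.115]
orientation: [[-0.927, -0.374, 0.008], [-0.374, 0.927, -0.004], [-0.006, -0.006, -1.0]]
contact_force: [-0.5, -0.2, 0.6]
finger_gap: 0.004
```

```bash
python3 go.py '[.5554,.3003,.122]'
```

```text
13.25 tool delta units [-0.15  0.03 -0.14] xaxis ang -158.0 F [-0.5 -0.2  0.6] z [ 0.008 -0.004 -1.   ]
```

Emit:
apply_moves(
  steps=[0,-0.2,0,-0.3,0,0,0,0,0,0,-0.7,0,0,0,0,0,0,-0.7,0,0,0,0,0,0,-0.7,0,0,0,0,0.6,0.2,-0.2,0,0,0,0,0.6,0.2,-0.2,0,0,0,0,0.6,0.2,0,0,0,0,0,0,0,0,0,0,0],
)

```text
clock: 14.05
tool_pos: [0.4623, 0.2945, 0.258]
orientation: [[-0.928, -0.372, 0.005], [-0.372, 0.928, -0.004], [-0.003, -0.006, -1.0]]
contact_force: [1.2, 0.3, -0.3]
finger_gap: 0.006
```

```bash
python3 - <<'E'
from h import *
o=r.get_obs();print(o['tool_pos'],o['contact_force'],o['clock'])
c=read_camera('scene'); d=read_camera('side')
a=cv2.resize(c['frame'][110:330,120:410],(400,303)); b=cv2.resize(d['frame'][110:380,180:420],(400,450))
im=np.zeros((450,800,3),np.uint8); im[:303,:400]=a; im[:,400:]=b; cv2.imwrite('pics/fin.png',im)
E
```

```text
[0.46233649 0.29451187 0.25796138] [ 1.22592324  0.2688663  -0.34982381] 14.05
```

View pics/fin.png

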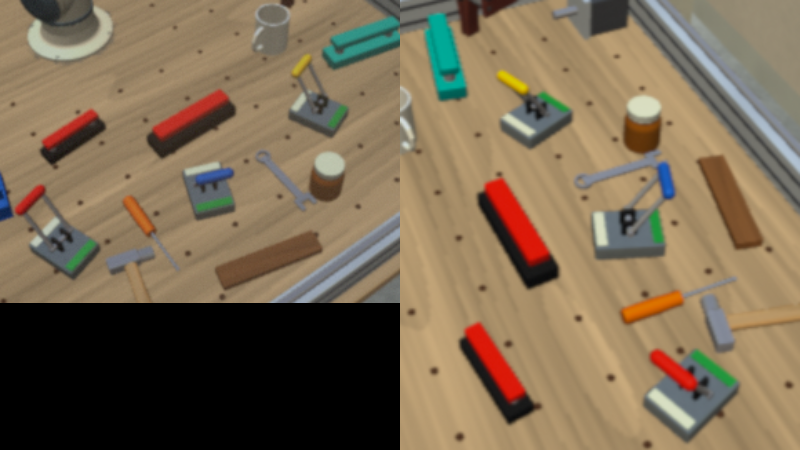

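Red and yellow rest at their white ends, blue is still on, the bar is down and the bystanders are in place.

```bash
python3 -c "
from h import *
print(r.hand_in())"
```

```text
the job is handed in; nothing more can be done
None
```

I shut the bench down in the required order and handed the job in at about 14 s of the 59 s allowed; it reported no verdict.

- **Stop bar:** I pressed the large red bar near its middle. I met about 23 N of upward force with the fingertips at 58 mm. After I lifted off, the scene camera showed the bar about 12 mm lower, so it is latched.
- **Red and yellow isolators:** I pushed the red lever over to off, then the yellow one. The final pictures from two cameras show both resting at their white ends.
- **Everything else:** Blue is still on, and every loose item in the final pictures looks unmoved. They were cropped, so the mug and bit tray are only partly visible. The gripper is clear of everything, at 0.26 m height with only sensor-noise force.

Two things I could not fully confirm:
- **Red lever reading:** Its image position was about 3 px off the predicted off position, part of it possibly still hidden by the gripper. The final pictures show it fully over, but I did not measure its angle again, nor yellow's at all.
- **Bar tilt:** I did not measure it during the press. I judged it only from pressing within a few millimetres of the fitted middle.

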